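# Stack the repaired slats to dry and hold the curing lamp over the fill

### The job

Lay, without dropping them, the two slats from the cutting mat crosswise on top of the drying stack as its third layer, each directly above and in line with one of the bottom slats (either one), with the amber filler patch facing up and the slats already stacked left where they are. Then lift the curing lamp off its dock, carry it clear over the jars and hold it level about 15 mm above the filler patch, window centred on the patch and the lamp's length along the slat, never letting it touch the slats. Finish while holding the lamp still there, and do not shift or knock over the other things on the table.

Things in the scene. Friction and masses are not known exactly. Their poses are not given: they have to be found in the camera images.
- slat_filled: loose pine slat 200 x 32 x 18 mm, 58 g or so; origin at the centre of its underside, x along its length, z up (top face at z = 18 mm), lying on the cutting mat with its amber filler patch facing up
- slat_plain: the other loose pine slat 200 x 32 x 18 mm, 58 g or so; origin at the centre of its underside, x along its length, z up (top face at z = 18 mm), lying beside it on the cutting mat (the two swap sides from run to run; centres about 90 mm apart), no patch
- fill (a point): centre of the amber filler patch (uncured, about 32 x 22 mm), flush in the top face of the filled slat, 30 mm from the slat's middle along its +x; axes as the slat's
- bottom_left: bottom-layer slat of the stack, the one at the board's +y side: pine slat 200 x 32 x 18 mm, 58 g or so; origin at the centre of its underside, x along its length, z up (top face at z = 18 mm); lies loose on the drying board, its ends stick out from under the cross slats
- bottom_right: the other bottom-layer slat, parallel to it and about 120 mm away (centre to centre), at the board's -y side; same size and frame
- cross_far: second-layer slat, lying loose across both bottom slats at right angles to them, about 60 mm from the stack's middle on the +x side; same size and frame, underside 18 mm above the board's top
- cross_near: the other second-layer slat, about 120 mm from it on the robot's side; same size and frame; the top of this layer, where the next layer rests, is 36 mm above the board's top
- stack_base (a point): middle of the stack at the top face of the drying board, a fixed slate-grey sheet 230 x 230 x 6 mm on the table; x along the bottom slats, z up
- lamp: cordless curing lamp, 300-470 g: dark head 120 x 58 x 26 mm, violet window in its underside (fins on top reach 32 mm); above it an orange handle bar 116 x 28 x 22 mm, 56 to 78 mm above the underside, on a post at each end, 76 mm clear between. Origin: centre of the underside, x along head and handle, z up. Rests level on its dock, origin 25 mm above the table; lifts straight up
- window (a point): centre of the lamp's window (90 x 40 mm), in the plane of its underside; axes as the lamp's
- handle (a point): middle of the lamp's handle bar, 67 mm above the window: the place to grip, pinching across its 28 mm width (the lamp's y)
- dock: fixed charging dock of the lamp, dark, 160 x 86 mm with a 38 mm high charger block at its +x end; low lips up to 34 mm around the lamp with 3 to 5 mm play; origin under the middle of the lamp, x along the lamp
- mat: fixed dark green cutting mat 230 x 150 x 3 mm under the two loose slats; origin at the centre of its underside, on the table
- jar_white: bystander: squat white jar, 66 mm across and 60 mm high, between the lamp and the slats; origin at the centre of its underside
- jar_amber: bystander: amber glass jar with brass lid, 62 mm across and 62 mm high, in the same row; origin at the centre of its underside
- wax_tin: bystander: flat wax tin, 72 mm across and 36 mm high, in the same row; origin at the centre of its underside
- bottle_white: bystander: white bottle, 74 mm across and 155 mm high, beyond the dock; origin at the centre of its underside
- bottle_yellow: bystander: bright yellow bottle, 76 mm across and 180 mm high, left of the stack; origin at the centre of its underside
- brush: bystander: flat paintbrush 190 mm long lying beyond the mat; origin on its underside
- filler_knife: bystander: filling knife 190 mm long with a wooden handle, lying beyond the mat; origin on its underside

How it is judged:
By the outcome, as a careful person would: the job done as asked, in the order asked, and still so for the second after the job is handed in, while the arm keeps its last pose, push and grip.
It also fails if it takes over 72 s, if anything falls off the work surface, if the arm or the gripper's body presses on something with over 40 N, if the wrist force passes 120 N, or if a joint passes its speed limit or range.

### The arm

A 6-joint arm with a two-finger parallel gripper is mounted at the origin on the work surface. World frame = base frame: x ahead of the robot, y to its left, z up, the work surface at z = 0. Lengths are in m, angles in rad, forces in N, time in s.
With the tool pointing down it reaches from about 0.4 to 0.825 m from the base axis. Payload 7 kg.
Tool frame: the origin (TCP) lies on the mounting face of the last link; the fingertips stand 178 mm ahead of it and the grasp point (between the pads) lies 159 mm ahead of it; z points along the fingers, y is the direction in which the jaws open and shut (so a half turn about z gives the same grasp; the last joint's range is limited). The gripper opens to 88 mm and grips with 3 to 60 N. Pads are 19 mm wide; open, the fingers measure 130 mm over their backs; the gripper's body (78 mm by 193 mm) begins 47 mm behind the grasp point.
Start: joints at [-0.861, 0.359, 0.012, 0, -1.224, -0.288], TCP at [0.276, -0.616, 0.405] pointing down, gripper open.
Joint ranges: [-3.07, 3.07], [-1.43, 2.12], [-1.02, 1.25], [-3.03, 1.67], [-3.05, -0], [-3.03, 3.03]. Speed limits (rad/s): [2.39, 2.39, 3.01, 3.14, 3.14, 3.14].

### API

Orientations are given as [roll, pitch, yaw] about the fixed x, y, z axes, in that order (R = Rz(yaw) Ry(pitch) Rx(roll)).
In Python, from station import * gives the robot as it stands.
- The arm moves only by the tool arm_command, never from a script. Its argument "targets" is a list of rows, each a list of 3 entries, a list of its own where there are three numbers: the turn, a rotation vector about the world's x, y, z in rad, then the shift along the world's x, y, z in mm, then the closure, from 0 (fully open) to 1 (shut). In form: [[[wx, wy, wz], [tx, ty, tz], fingers], ...]. A call has 1 to 8 rows; each row shifts and turns the commanded pose from where the row before left it; what a row does not reach is not made up. A row lasts 1/10 s, in which the tool goes at most 50 mm and 8.59 degrees, less where a joint would pass 70% of its speed; a pose out of reach is approached as far as the arm can. A call with a gripper value outside its range is refused whole. The fingers move at their own pace and stop on an object; "squeeze" is the grip in N (left out, the last holds). Time passes only in rows, so rows that do not move let the fingers close. It gives the time, the measured TCP pose, the force and the opening at its end, in the units of the state.
- get_state(): the state, without advancing time (a new reading comes with each control period).
- grab_frame(name): name is "scene" or "top" or "wrist"; returns (picture, depth): 420x560x3 uint8, red, green, blue; 420x560 float32, m along the optical axis (not along the pixel's ray), 0 where there is no reading.
- camera_params(name): a dict with "mtx" (3x3 intrinsics, pixels), "eye" and "orientation" of the camera in the world. Camera axes: x right, y down, z forward; pixel columns grow to the right and rows downward; lengths in m; the calibration is good to about 2 mm. The wrist camera is an equidistant fisheye: a pixel r from the principal point sees the ray r / f radians off the axis. A picture is of the moment at which its call begins: read the wrist's pose just before it. camera_params takes no time and is no camera call; for the wrist camera it gives the pose at the moment of the call.
- job_done(): hands the job in, once; it reports no verdict.
The state is a dict: "t": time; "q": joint angles; "qd": joint speeds; "joint_efforts": joint torques, N m; "eef_pos": TCP position; "ee_rot": TCP orientation; "force": force on the tool from outside, world axes, zero at the start; "moment": the same for the moment, N m; "width": finger opening in m.
Only numpy, scipy, OpenCV 4.12 (cv2) and the standard library are available. Lean on these libraries where they do the work, as an engineer would, in place of code of your own. Each camera call takes 0.05 s, during which the arm holds its last target.

## Working session

There is one attempt and no reset: what is moved stays moved. The work goes in short steps, Python scripts to look and compute and a tool call to move; the robot and the scene stay as the last step left them, time stands still between calls to the robot, and variables do not carry over. Pictures are saved under pics/ and viewed, and the job is handed in when it is done.

Besides the shell and the picture viewer there is one more tool, called as name(argument=value, ...), one argument or row to a line, values as JSON. arm_command: Moves the arm, as the interface text tells. Its arguments: {"type":"object","properties":{"targets":{"type":"array"},"squeeze":{"type":"number"}},"required":["targets"]}

```bash
mkdir -p pics; ls; python3 - <<'E'
from station import *
import cv2,numpy as np
print(get_state())
for n in("scene","top"):
    p,d=grab_frame(n); c=camera_params(n); print(n,c)
    cv2.imwrite(f"pics/{n}0.png",p[:,:,::-1]); np.savez(f"{n}0.npz",p=p,d=d,**{k:np.array(v) for k,v in c.items()})
E
```

```text
pics
{'t': 0.0, 'q': array([-8.60943352e-01,  3.59391632e-01,  1.10797559e-02, -3.35648226e-04,
       -1.22412263e+00, -2.88043639e-01]), 'qd': array([-0.00025829,  0.00055391, -0.00159948,  0.00010853, -0.00024462,
        0.00015869]), 'joint_efforts': array([-1.19537628e-03, -5.82718670e+01,  2.93055439e+01,  6.99739069e+00,
        6.70002846e-03, -2.31056301e-04]), 'eef_pos': array([ 0.27623806, -0.61567907,  0.40373109]), 'ee_rot': array([ 3.13993232e+00, -1.62879401e-04, -2.71989748e+00]), 'force': array([0.66251124, 0.58720737, 0.85310583]), 'moment': array([-0.01278062,  0.00311344,  0.00151357]), 'width': 0.08741440268655779}
scene {'mtx': array([[477.97481591,   0.        , 279.77751523],
       [  0.        , 477.97481591, 218.47107998],
       [  0.        ,   0.        ,   1.        ]]), 'eye': array([1.50847059, 0.33918752, 0.75108522]), 'orientation': array([-2.18095667,  0.02355993,  1.86228188])}
top {'mtx': array([[499.77960273,   0.        , 285.85081066],
       [  0.        , 499.77960273, 197.47769083],
       [  0.        ,   0.        ,   1.        ]]), 'eye': array([0.42606273, 0.082277  , 1.68992516]), 'orientation': array([-3.04846878, -0.01068699, -1.59233536])}
```

View pics/scene0.png

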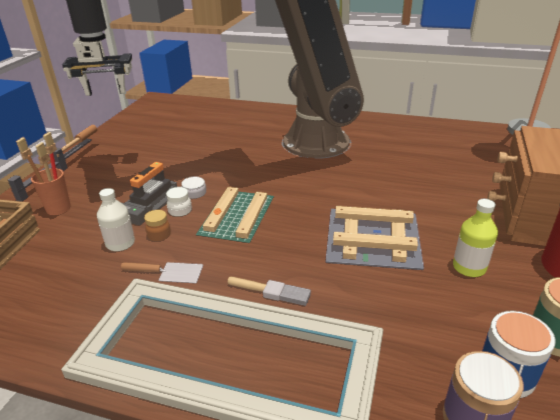

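View pics/top0.png

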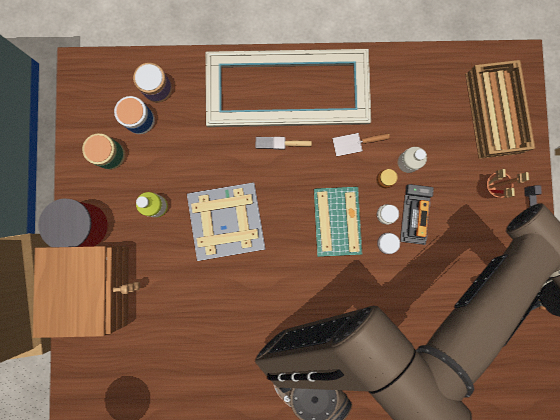

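```bash
cat > h.py <<'E'
import numpy as np,cv2
from scipy.spatial.transform import Rotation as Ro
def load(n):
    z=np.load(n); return z
def ray(z,u,v):
    K=z['mtx']; R=Ro.from_euler('xyz',z['orientation']).as_matrix()
    d=np.array([(u-K[0,2])/K[0,0],(v-K[1,2])/K[1,1],1.]); return z['eye'],R@d
def onz(z,u,v,h):
    e,d=ray(z,u,v); return e+d*(h-e[2])/d[2]
def cloud(z):
    K=z['mtx']; R=Ro.from_euler('xyz',z['orientation']).as_matrix()
    v,u=np.mgrid[:420,:560]; D=z['d']
    P=np.stack([(u-K[0,2])/K[0,0]*D,(v-K[1,2])/K[1,1]*D,D],-1)
    return P@R.T+z['eye']
def crop(z,u0,v0,u1,v1,s,name):
    c=cv2.resize(z['p'][v0:v1,u0:u1,::-1],None,fx=s,fy=s,interpolation=cv2.INTER_CUBIC)
    for u in range((u0+9)//10*10,u1,10):
        cv2.line(c,((u-u0)*s,0),((u-u0)*s,6 if u%50 else 14),(0,0,255),1)
        if u%20==0: cv2.putText(c,str(u),((u-u0)*s+2,12),0,.4,(0,0,255),1)
    for v in range((v0+9)//10*10,v1,10):
        cv2.line(c,(0,(v-v0)*s),(6,(v-v0)*s),(0,0,255),1); cv2.putText(c,str(v),(8,(v-v0)*s+4),0,.4,(0,0,255),1)
    cv2.imwrite('pics/'+name,c)
E
python3 - <<'E'
from h import *
z=load('top0.npz')
crop(z,180,175,275,265,7,'c1.png'); crop(z,305,135,445,265,5,'c2.png')
C=cloud(z)
for (u,v) in [(250,320),(320,20),(225,222),(225,245),(208,222),(325,220),(350,213),(338,220),(388,213),(389,243),(388,177),(413,158),(148,204),(425,215),(416,215)]:
    pass
for (u,v) in [(300,300),(225,215),(224,240),(207,222),(325,220),(351,220),(338,220),(388,213),(389,243),(388,177),(413,158),(148,204),(425,215),(410,215)]:
    print((u,v),C[v,u].round(4))
E
```

```text
(300, 300) [0.2395 0.0211 0.0016]
(225, 215) [0.5276 0.2666 0.0105]
(224, 240) [0.4436 0.2669 0.0456]
(207, 222) [0.5045 0.3245 0.0291]
(325, 220) [ 0.5031 -0.0678  0.0243]
(351, 220) [ 0.5011 -0.1542  0.0279]
(338, 220) [ 0.5031 -0.1137  0.0032]
(388, 213) [ 0.5199 -0.2713  0.0618]
(389, 243) [ 0.4221 -0.2767  0.0335]
(388, 177) [ 0.6383 -0.2757  0.0635]
(413, 158) [ 0.6883 -0.3423  0.132 ]
(148, 204) [0.5575 0.4863 0.1561]
(425, 215) [ 0.5085 -0.3795  0.1055]
(410, 215) [ 0.5123 -0.3452  0.0536]
```

View pics/c1.png

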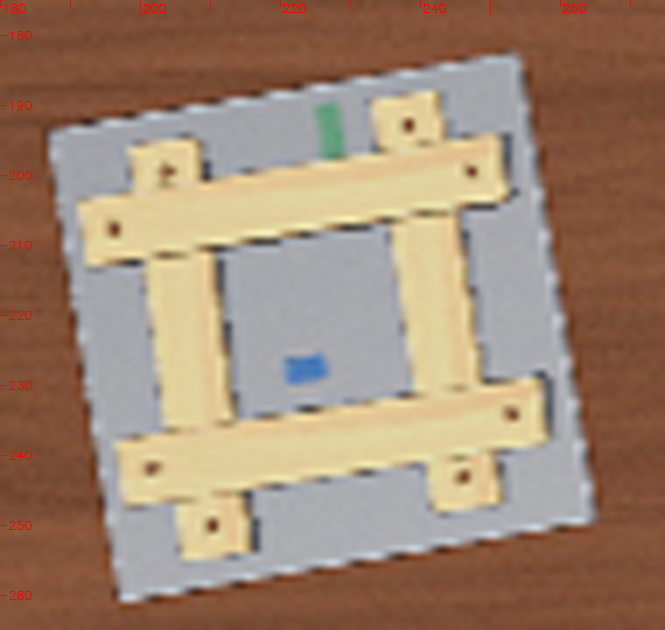

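View pics/c2.png

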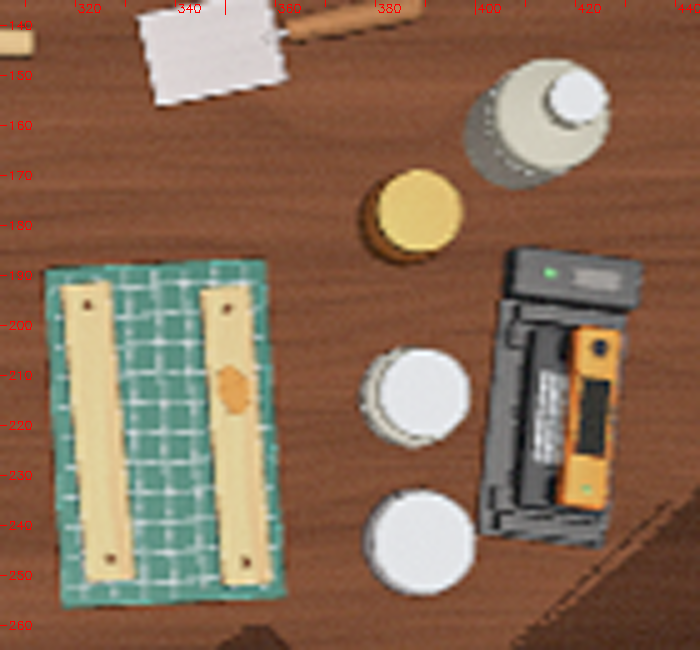

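```bash
cat >> h.py <<'E'
def fitrect(z,pts,h):
    P=np.array([onz(z,u,v,h)[:2] for u,v in pts])
    c=P.mean(0); r=cv2.minAreaRect((P*1000).astype(np.float32)); return c,r,P
E
python3 - <<'E'
from h import *
z=load('top0.npz')
hsv=cv2.cvtColor(z['p'],cv2.COLOR_RGB2HSV)
C=cloud(z)
m=((hsv[...,0]>12)&(hsv[...,0]<30)&(hsv[...,1]>50)&(hsv[...,2]>150)).astype(np.uint8)
for name,(u0,v0,u1,v1),h in [('filled',(344,190,362,255),.021),('plain',(314,190,335,255),.021)]:
    s=np.zeros_like(m); s[v0:v1,u0:u1]=1
    mm=m&s
    ys,xs=np.nonzero(mm)
    P=np.array([onz(z,u,v,h)[:2] for u,v in zip(xs,ys)])*1000
    r=cv2.minAreaRect(P.astype(np.float32)); 
    ev=np.linalg.eigh(np.cov(P.T))[1][:,1]
    print(name,r,P.mean(0),len(P),'yaw',np.degrees(np.arctan2(ev[1],ev[0])))
# stack cross via corners read by eye (crop px/7+origin)
def q(L): return [(180+a/7-.5,175+b/7-.5) for a,b in L]
H=.006
for n,L,h in [('cross_far',[(80,203),(498,135),(508,203),(90,266)],H+.036),('cross_near',[(116,440),(540,378),(548,440),(126,505)],H+.036),
 ('bl ends',[(131,146),(203,140),(250,552),(180,558)],H+.018),('br ends',[(372,97),(438,90),(500,506),(434,512)],H+.018),('board',[(50,130),(518,55),(595,520),(122,600)],H)]:
    c,r,P=fitrect(z,q(L),h); print(n,c.round(4),r,(P*1000).round(1).tolist())
def w(L): return [(305+a/5-.5,135+b/5-.5) for a,b in L]
for n,L,h in [('patch',[(233,390)],.021),('wjar',[(424,395)],.06),('amb',[(420,211)],.062),('tin',[(420,542)],.036),('bot',[(578,95)],.155),('handle',[(575,326),(622,330),(605,510),(560,505)],.103),('dock',[(505,302),(632,305),(604,548),(480,535)],.02)]:
    c,r,P=fitrect(z,w(L),h); print(n,c.round(4),r,(P*1000).round(1).tolist())
E
```

```text
filled ((496.53564453125, -157.7972412109375), (198.5601348876953, 33.570030212402344), 2.209681749343872) [ 495.83172994 -157.72262461] 591 yaw -177.73873744958712
plain ((501.14385986328125, -65.50308227539062), (198.0764923095703, 33.36158752441406), 3.385911703109741) [500.87098125 -65.38986347] 579 yaw -176.66401903315906
cross_far [0.5646 0.2742] ((565.1160888671875, 274.42486572265625), (32.64394760131836, 199.4344482421875), 7.452927589416504) [[566.0, 375.1], [594.2, 177.7], [561.9, 173.4], [536.2, 370.5]]
cross_near [0.4517 0.2572] ((451.3717956542969, 257.2854309082031), (30.75140953063965, 200.5884552001953), 7.1031270027160645) [[454.2, 358.7], [479.0, 159.7], [449.9, 156.4], [423.8, 354.2]]
bl ends [0.4974 0.326 ] ((497.3897705078125, 326.34332275390625), (198.69688415527344, 34.38230895996094), 6.044563293457031) [[594.4, 353.9], [596.6, 319.6], [400.4, 298.8], [398.3, 331.8]]
br ends [0.5177 0.2095] ((517.5340576171875, 209.54441833496094), (202.0970916748047, 31.677871704101562), 7.640926361083984) [[615.6, 238.7], [618.3, 207.1], [419.5, 180.4], [417.3, 211.7]]
boar
[... 372 characters left out ...]
.3, -275.8]]
amb [ 0.6394 -0.2777] ((639.4346923828125, -277.7084045410156), (0.0, 0.0), 0.0) [[639.4, -277.7]]
tin [ 0.4225 -0.2745] ((422.50262451171875, -274.48974609375), (0.0, 0.0), 0.0) [[422.5, -274.5]]
bot [ 0.6982 -0.3589] ((698.1831665039062, -358.8879089355469), (0.0, 0.0), 0.0) [[698.2, -358.9]]
handle [ 0.4993 -0.3721] ((499.4651794433594, -372.41156005859375), (30.175323486328125, 115.59979248046875), 82.45421600341797) [[558.0, -364.9], [554.8, -395.0], [440.3, -378.6], [444.1, -350.1]]
dock [ 0.5006 -0.3721] ((502.2601318359375, -372.8713684082031), (85.26248168945312, 166.64495849609375), 81.39482116699219) [[582.1, -341.8], [578.3, -427.5], [415.8, -400.8], [426.3, -318.3]]
```

arm_command(
  targets=[
    [[0, 0, -0.026], [16, 40, 0], 0],
    [[0, 0, -0.026], [16, 40, 0], 0],
    [[0, 0, -0.026], [16, 40, 0], 0],
    [[0, 0, -0.026], [16, 40, 0], 0],
    [[0, 0, -0.026], [16, 40, 0], 0],
    [[0, 0, -0.026], [16, 40, 0], 0],
    [[0, 0, -0.026], [16, 40, 0], 0],
    [[0, 0, -0.026], [16, 40, 0], 0],
  ],
  squeeze=25,
)

```text
t: 0.9
eef_pos: [0.4045, -0.2941, 0.4045]
ee_rot: [3.141, -0.0, -2.929]
force: [0.9, 0.5, 0.4]
width: 0.0879
```

arm_command(
  targets=[
    [[0, 0, -0.026], [16, 40, 0], 0],
    [[0, 0, -0.026], [16, 40, 0], 0],
    [[0, 0, -0.026], [16, 40, 0], 0],
    [[0, 0, -0.026], [16, 40, 0], 0],
    [[0, 0, -0.026], [16, 40, 0], 0],
    [[0, 0, -0.026], [16, 30, 0], 0],
    [[0, 0, 0], [0, 0, 0], 0],
    [[0, 0, 0], [0, 0, 0], 0],
  ],
)

```text
t: 1.7
eef_pos: [0.5004, -0.0651, 0.4042]
ee_rot: [-3.142, -0.001, -3.082]
force: [-0.7, 0.2, -0.6]
width: 0.0879
```

```bash
cat > wr.py <<'E'
from station import *
from h import *
import sys
def snap(n,name="wrist"):
    c=camera_params(name); s=get_state(); p,d=grab_frame(name)
    np.savez(n+'.npz',p=p,d=d,**{k:np.array(v) for k,v in c.items()})
    cv2.imwrite('pics/'+n+'.png',p[:,:,::-1])
    print(n,round(s['t'],2),s['eef_pos'].round(4),s['ee_rot'].round(4),s['force'].round(2),round(s['width'],4))
    return s,c
E
python3 - <<'E'
from wr import *
s,c=snap('w1'); print(c)
E
```

```text
w1 1.7 [ 0.5004 -0.0651  0.4042] [-3.1415e+00 -1.1000e-03 -3.0818e+00] [-0.67  0.2  -0.62] 0.0879
{'mtx': array([[325.1922621 ,   0.        , 278.73547829],
       [  0.        , 325.1922621 , 209.07983043],
       [  0.        ,   0.        ,   1.        ]]), 'eye': array([ 0.42251154, -0.0701008 ,  0.38430749]), 'orientation': array([ 2.85076169e+00, -5.04994082e-04,  1.63103904e+00])}
```

View pics/w1.png

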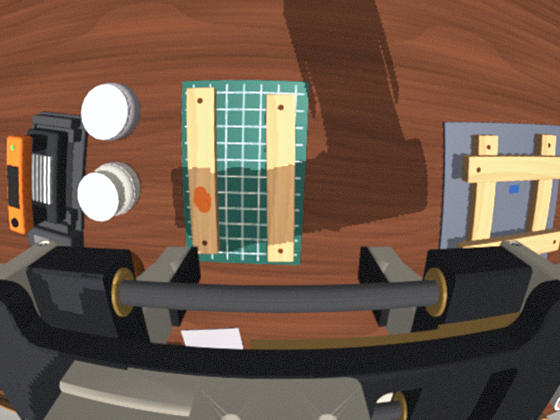

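```bash
cat >> h.py <<'E'
def wonz(z,u,v,h):
    K=z['mtx']; R=Ro.from_euler('xyz',z['orientation']).as_matrix()
    a=np.array([(u-K[0,2])/K[0,0],(v-K[1,2])/K[1,1]]); t=np.linalg.norm(a)
    d=R@np.r_[a/t*np.sin(t),np.cos(t)]; e=z['eye']; return e+d*(h-e[2])/d[2]
def wrect(n,z,L,h):
    # L: 4 corners, ordered far-left.. ; first two = one short end, next two = other end (cyclic)
    P=np.array([wonz(z,u,v,h)[:2]*1000 for u,v in L]); c=P.mean(0)
    a=(P[0]+P[1])/2;b=(P[2]+P[3])/2; d=a-b
    if d[0]<0:d=-d
    print(n,c.round(1),'len',np.linalg.norm(d).round(1),'wid',(np.linalg.norm(P[0]-P[1])).round(1),np.linalg.norm(P[2]-P[3]).round(1),'yaw',np.degrees(np.arctan2(d[1],d[0])).round(2)); return c
E
python3 - <<'E'
from h import *
z=load('w1.npz')
crop(z,175,75,310,270,4,'w1a.png'); 
E
```

```text
(no output)
```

View pics/w1a.png

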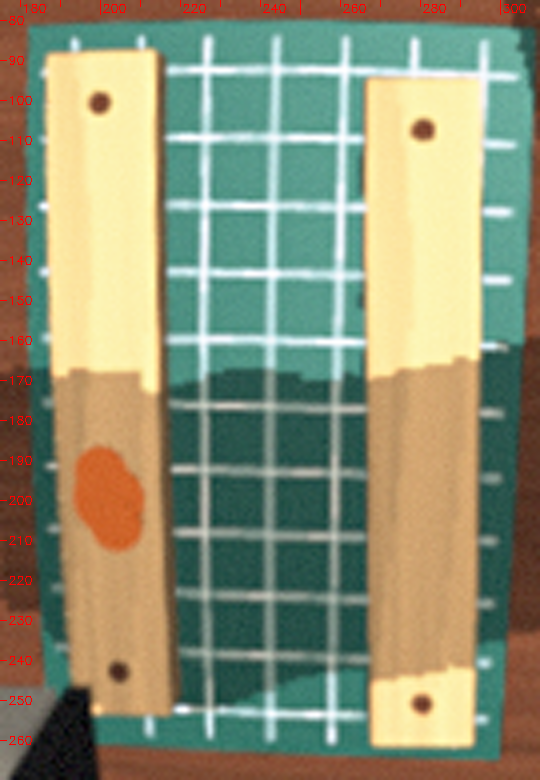

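```bash
python3 - <<'E'
from h import *
z=load('w1.npz')
f=lambda L:[(175+a/4-.4,75+b/4-.4) for a,b in L]
wrect('plain',z,f([(365,78),(482,80),(474,747),(370,749)]),.021)
wrect('filled',z,f([(46,53),(157,48),(174,714),(70,712)]),.021)
print(wonz(z,*f([(109,498)])[0],.021))
E
```

```text
plain [499.2 -63.5] len 199.2 wid 32.1 32.2 yaw 3.39
filled [ 494.  -155.7] len 199.0 wid 32.2 33.5 yaw 2.36
[ 0.52423991 -0.15448719  0.021     ]
```

arm_command(
  targets=[
    [[0, 0, 0], [0, 0.5, -45], 0],
    [[0, 0, 0], [0, 0, -45], 0],
    [[0, 0, 0], [0, 0, -45], 0],
    [[0, 0, 0], [0, 0, -40], 0],
    [[0, 0, 0], [0, 0, -25], 0],
    [[0, 0, 0], [0, 0, -19], 0],
    [[0, 0, 0], [0, 0, 0], 0.5],
    [[0, 0, 0], [0, 0, 0], 1],
  ],
  squeeze=20,
)

```text
t: 2.55
eef_pos: [0.5002, -0.0661, 0.1859]
ee_rot: [-3.141, -0.001, -3.085]
force: [0.4, -0.4, -0.0]
width: 0.077
```

arm_command(
  targets=[
    [[0, 0, 0], [0, 0, 0], 1],
    [[0, 0, 0], [0, 0, 0], 1],
    [[0, 0, 0], [0, 0, 0], 1],
    [[0, 0, 0], [0, 0, 0], 1],
    [[0, 0, 0], [0, 0, 0], 1],
    [[0, 0, 0], [0, 0, 0], 1],
  ],
)

```text
t: 3.15
eef_pos: [0.5004, -0.0652, 0.1859]
ee_rot: [3.142, 0.0, -3.084]
force: [-1.6, 1.2, 2.7]
width: 0.0317
```

arm_command(
  targets=[
    [[0, 0, 0], [0, 0, 10], 1],
    [[0, 0, 0], [0, 0, 30], 1],
    [[0, 0, 0], [0, 0, 40], 1],
    [[0, 0, 0], [0, 0, 40], 1],
    [[0, 0, 0], [5, 10, 40], 1],
    [[0, 0, 0], [15, 25, 25], 1],
    [[0, 0, 0], [15, 30, 10], 1],
    [[0, 0, 0], [10, 30, 5], 1],
  ],
)

```text
t: 3.95
eef_pos: [0.5458, 0.0305, 0.3883]
ee_rot: [3.141, 0.003, -3.084]
force: [0.4, -0.3, -1.0]
width: 0.0316
```

arm_command(
  targets=[
    [[0, 0, 0], [0, 30, 0], 1],
    [[0, 0, 0], [0, 25, 0], 1],
    [[0, 0, 0], [0, 10, 0], 1],
    [[0, 0, 0], [0, 0, 0], 1],
    [[0, 0, 0], [0, 0, 0], 1],
  ],
)

```text
t: 4.45
eef_pos: [0.5451, 0.0944, 0.3858]
ee_rot: [-3.141, -0.0, -3.083]
force: [-0.5, -0.0, -0.8]
width: 0.0319
```

```bash
python3 - <<'E'
from wr import *
s,c=snap('w2'); z=load('w2.npz'); crop(z,330,60,560,260,3,'w2a.png')
E
```

```text
w2 4.45 [0.5451 0.0944 0.3858] [-3.1414e+00 -3.0000e-04 -3.0834e+00] [-0.5  -0.05 -0.81] 0.0319
```

View pics/w2.png

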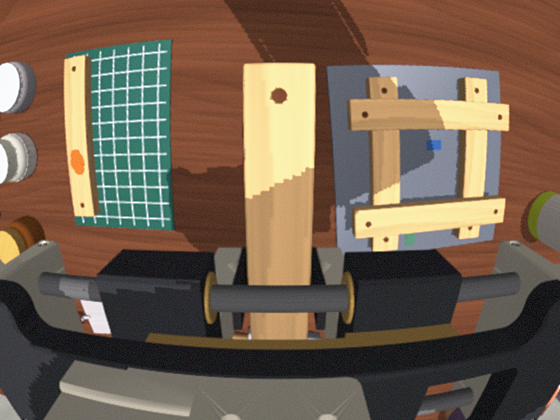

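View pics/w2a.png

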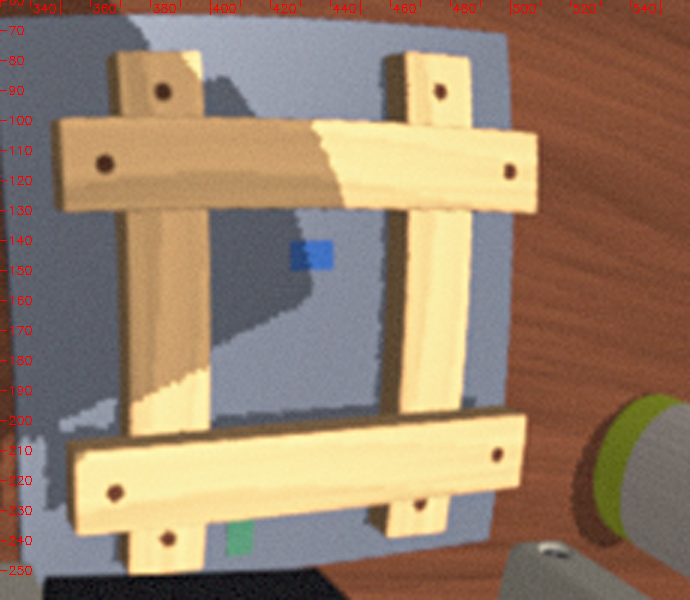

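```bash
python3 - <<'E'
from h import *
z=load('w2.npz')
f=lambda L:[(330+a/3-.4,60+b/3-.4) for a,b in L]
wrect('br',z,f([(118,54),(202,52),(204,570),(129,575)]),.024)
wrect('bl',z,f([(407,53),(469,57),(446,531),(388,537)]),.024)
wrect('cn',z,f([(62,119),(63,210),(536,213),(536,134)]),.042)
wrect('cf',z,f([(80,450),(78,533),(521,486),(526,415)]),.042)
for n,(A,B) in dict(br=((163,91),(168,538)),bl=((440,91),(420,503))).items():
    a=wonz(z,*f([A])[0],.024)[:2];b=wonz(z,*f([B])[0],.024)[:2];d=(b-a)*1000;print(n,((a+b)*500).round(1),np.linalg.norm(d).round(1),np.degrees(np.arctan2(d[1],d[0])).round(2))
# held slat: corners far end, full px
P=[(244,64),(315,65)]
for p in P: print(wonz(z,*p,.0418+.186-.186+.2))
print(wonz(z,279.5,96,.2208))
E
```

```text
br [515.2 211.7] len 198.8 wid 32.1 31.9 yaw 7.95
bl [494.8 329.1] len 199.1 wid 31.2 31.2 yaw 7.25
cn [448.9 259.7] len 199.1 wid 30.7 31.5 yaw -82.61
cf [562.3 277.7] len 198.8 wid 31.6 31.2 yaw -82.24
br [514.8 211.5] 169.9 7.91
bl [495.  328.6] 170.3 6.99
[0.44848472 0.0753448  0.2418    ]
[0.44729425 0.10194249 0.2418    ]
[0.45906798 0.08935436 0.2208    ]
```

arm_command(
  targets=[
    [[0, 0, 0.01], [-5, 25, 0], 1],
    [[0, 0, 0.01], [-7, 35, 0], 1],
    [[0, 0, 0.01], [-8, 38, 0], 1],
    [[0, 0, 0.01], [-8, 38, -10], 1],
    [[0, 0, 0.01], [-8, 38, -20], 1],
    [[0, 0, 0.01], [-7, 35, -25], 1],
    [[0, 0, 0.006], [-6, 25.6, -25], 1],
    [[0, 0, 0], [0, 0, -20], 1],
  ],
)

```text
t: 5.3
eef_pos: [0.496, 0.331, 0.2843]
ee_rot: [-3.141, -0.0, -3.016]
force: [0.7, 0.4, -1.2]
width: 0.0319
```

arm_command(
  targets=[
    [[0, 0, 0], [0, 0, 0], 1],
    [[0, 0, 0], [0, 0, 0], 1],
    [[0, 0, 0], [0, 0, 0], 1],
  ],
)

```text
t: 5.6
eef_pos: [0.4971, 0.3287, 0.2872]
ee_rot: [3.14, 0.002, -3.019]
force: [1.2, -1.1, -1.5]
width: 0.0319
```

```bash
python3 - <<'E'
from wr import *
s,c=snap('w3')
E
```

```text
w3 5.6 [0.4971 0.3287 0.2872] [ 3.1405e+00  1.7000e-03 -3.0187e+00] [ 1.2  -1.12 -1.5 ] 0.0319
```

View pics/w3.png

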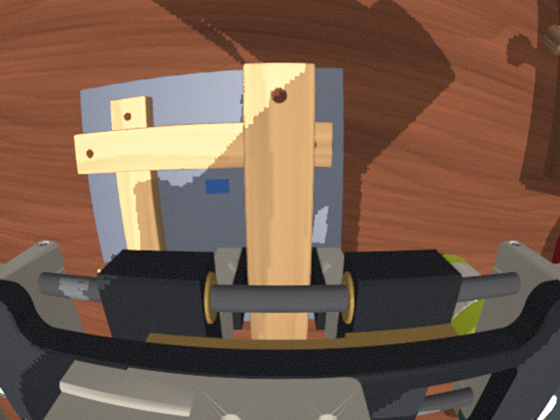

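```bash
python3 - <<'E'
from wr import *
z=load('top0.npz');C=cloud(z)
s=C[185:225,125:170].reshape(-1,3); 
for a,b in [(.03,.09),(.09,.13),(.13,.165),(.165,.2)]:
    m=s[(s[:,2]>a)&(s[:,2]<b)]; print('top',a,b,len(m),m.min(0).round(3) if len(m) else '',m.max(0).round(3) if len(m) else '')
z2=load('scene0.npz');C=cloud(z2)
s=C[195:285,445:505].reshape(-1,3)
for a,b in [(.03,.09),(.09,.13),(.13,.165),(.165,.2)]:
    m=s[(s[:,2]>a)&(s[:,2]<b)]; print('scene',a,b,len(m),m.min(0).round(3) if len(m) else '',m.max(0).round(3) if len(m) else '')
E
```

```text
top 0.03 0.09 106 [0.525 0.462 0.03 ] [0.599 0.505 0.09 ]
top 0.09 0.13 243 [0.526 0.463 0.091] [0.6   0.536 0.13 ]
top 0.13 0.165 125 [0.538 0.471 0.13 ] [0.588 0.524 0.163]
top 0.165 0.2 107 [0.547 0.483 0.166] [0.578 0.52  0.186]
scene 0.03 0.09 882 [0.286 0.464 0.03 ] [0.605 0.591 0.09 ]
scene 0.09 0.13 665 [0.547 0.465 0.09 ] [0.602 0.539 0.13 ]
scene 0.13 0.165 334 [0.55  0.476 0.13 ] [0.591 0.528 0.165]
scene 0.165 0.2 204 [0.543 0.486 0.165] [0.582 0.52  0.183]
```

arm_command(
  targets=[
    [[0, 0, 0], [0, 0, -20], 1],
    [[0, 0, 0], [0, 0, -20], 1],
    [[0, 0, 0], [0, 0, -12], 1],
    [[0, 0, 0], [0, 0, -5], 1],
    [[0, 0, 0], [0, 0, 0], 1],
    [[0, 0, 0], [0, 0, 0], 1],
  ],
)

```text
t: 6.25
eef_pos: [0.4967, 0.3295, 0.2295]
ee_rot: [3.141, 0.001, -3.018]
force: [-0.6, 0.1, -1.3]
width: 0.0315
```

arm_command(
  targets=[
    [[0, 0, 0], [0, 0, -1], 1],
    [[0, 0, 0], [0, 0, -1], 1],
    [[0, 0, 0], [0, 0, 0], 1],
  ],
)

```text
t: 6.55
eef_pos: [0.4963, 0.3293, 0.2269]
ee_rot: [3.141, 0.0, -3.018]
force: [0.1, 0.6, 0.5]
width: 0.0318
```

arm_command(
  targets=[
    [[0, 0, 0], [0, 0, -1], 1],
    [[0, 0, 0], [0, 0, 0], 1],
  ],
)

```text
t: 6.75
eef_pos: [0.4963, 0.3293, 0.2256]
ee_rot: [-3.142, -0.0, -3.018]
force: [0.1, -0.7, -0.7]
width: 0.0318
```

arm_command(
  targets=[
    [[0, 0, 0], [0, 0, -1], 1],
    [[0, 0, 0], [0, 0, 0], 1],
  ],
)

```text
t: 6.95
eef_pos: [0.4964, 0.3293, 0.2249]
ee_rot: [-3.142, 0.0, -3.018]
force: [-0.8, -0.7, 2.6]
width: 0.0317
```

arm_command(
  targets=[
    [[0, 0, 0], [0, 0, -0.5], 1],
    [[0, 0, 0], [0, 0, 0], 1],
  ],
)

```text
t: 7.15
eef_pos: [0.4963, 0.3293, 0.2249]
ee_rot: [3.141, 0.0, -3.018]
force: [-2.8, -1.4, 7.8]
width: 0.0316
```

arm_command(
  targets=[
    [[0, 0, 0], [0, 0, 0.5], 0.7],
    [[0, 0, 0], [0, 0, 0], 0.5],
    [[0, 0, 0], [0, 0, 0], 0.3],
    [[0, 0, 0], [0, 0, 0], 0.2],
    [[0, 0, 0], [0, 0, 0], 0.2],
    [[0, 0, 0], [0, 0, 0], 0.2],
  ],
)

```text
t: 7.75
eef_pos: [0.4963, 0.3293, 0.2246]
ee_rot: [-3.142, -0.0, -3.018]
force: [-0.6, -1.1, -0.4]
width: 0.0658
```

arm_command(
  targets=[
    [[0, 0, 0], [0, 0, 15], 0],
    [[0, 0, 0], [0, 0, 35], 0],
    [[0, 0, 0], [0, 0, 45], 0],
    [[0, 0, 0], [0, 0, 45], 0],
    [[0, 0, 0], [0, 0, 30], 0],
    [[0, 0, 0], [0, 0, 0], 0],
    [[0, 0, 0], [0, 0, 0], 0],
  ],
)

```text
t: 8.45
eef_pos: [0.4962, 0.3292, 0.3953]
ee_rot: [3.14, 0.001, -3.018]
force: [0.2, 0.6, -0.7]
width: 0.0876
```

```bash
python3 - <<'E'
from wr import *
s,c=snap('w4'); z=load('w4.npz'); crop(z,70,40,350,300,3,'w4a.png')
E
```

```text
w4 8.45 [0.4962 0.3292 0.3953] [ 3.1402e+00  1.0000e-03 -3.0179e+00] [ 0.16  0.61 -0.72] 0.0876
```

View pics/w4a.png

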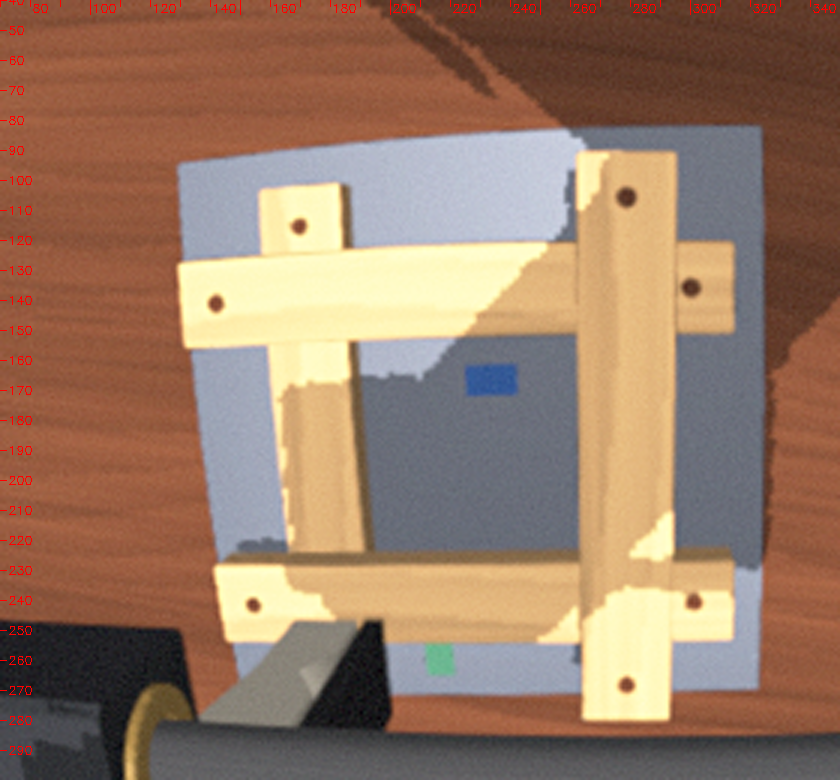

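```bash
python3 - <<'E'
from h import *
z=load('w4.npz')
f=lambda L:[(70+a/3-.4,40+b/3-.4) for a,b in L]
wrect('plain',z,f([(576,152),(676,153),(669,719),(583,720)]),.060)
wrect('cn',z,f([(178,264),(185,348),(734,331),(734,241)]),.042)
a=wonz(z,*f([(626,197)])[0],.06)[:2];b=wonz(z,*f([(626,685)])[0],.06)[:2];d=(b-a)*1000;print(((a+b)*500).round(1),np.linalg.norm(d).round(1),np.degrees(np.arctan2(d[1],d[0])).round(2))
for p in [(299,226)]: print(wonz(z,*f([p])[0],.024))
E
```

```text
plain [494.8 328.9] len 198.9 wid 31.7 31.6 yaw 7.09
cn [448.7 260. ] len 199.1 wid 31.1 31.0 yaw -82.34
[494.9 328.9] 170.0 7.09
[0.43093592 0.19963883 0.024     ]
```

arm_command(
  targets=[
    [[0, 0, -0.008], [0, -20, 0], 0],
    [[0, 0, -0.008], [0, -40, 0], 0],
    [[0, 0, -0.008], [0, -45, 0], 0],
    [[0, 0, -0.008], [0, -45, 0], 0],
    [[0, 0, -0.008], [0, -45, 0], 0],
    [[0, 0, -0.008], [0, -45, 0], 0],
    [[0, 0, -0.008], [0, -45, 0], 0],
    [[0, 0, -0.008], [0, -45, 0], 0],
  ],
)

```text
t: 9.3
eef_pos: [0.4953, -0.003, 0.3935]
ee_rot: [-3.141, -0.002, -3.082]
force: [0.7, 0.6, 0.2]
width: 0.0878
```

arm_command(
  targets=[
    [[0, 0, -0.008], [0, -45, 0], 0],
    [[0, 0, -0.008], [0, -45, 0], 0],
    [[0, 0, -0.002], [-1.2, -40, 0], 0],
    [[0, 0, 0], [0, -25, 0], 0],
    [[0, 0, 0], [0, 0, -20], 0],
    [[0, 0, 0], [0, 0, -20], 0],
    [[0, 0, 0], [0, 0, 0], 0],
    [[0, 0, 0], [0, 0, 0], 0],
  ],
)

```text
t: 10.1
eef_pos: [0.4948, -0.156, 0.3541]
ee_rot: [-3.141, -0.002, -3.1]
force: [0.1, -0.5, 0.3]
width: 0.0875
```

```bash
python3 - <<'E'
from wr import *
s,c=snap('w5'); z=load('w5.npz'); crop(z,180,40,380,290,3,'w5a.png')
E
```

```text
w5 10.1 [ 0.4948 -0.156   0.3541] [-3.1413e+00 -2.3000e-03 -3.0999e+00] [ 0.1  -0.54  0.29] 0.0875
```

View pics/w5a.png

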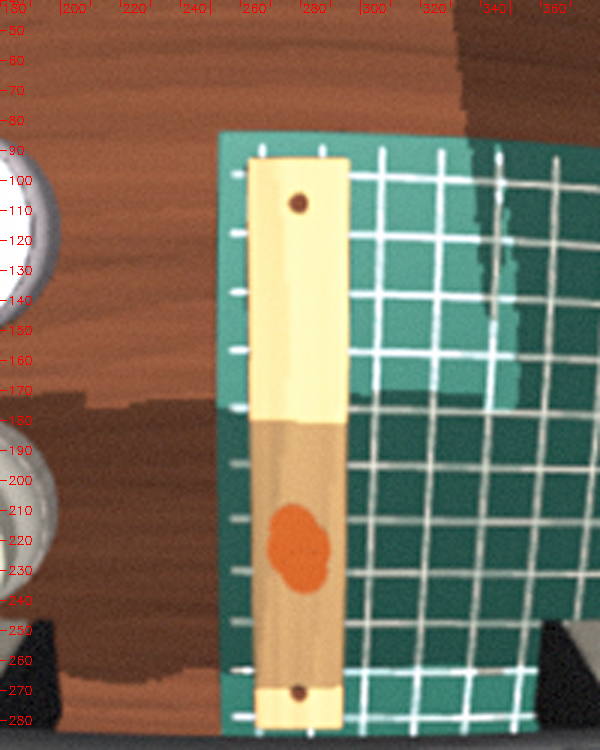

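View pics/w5.png

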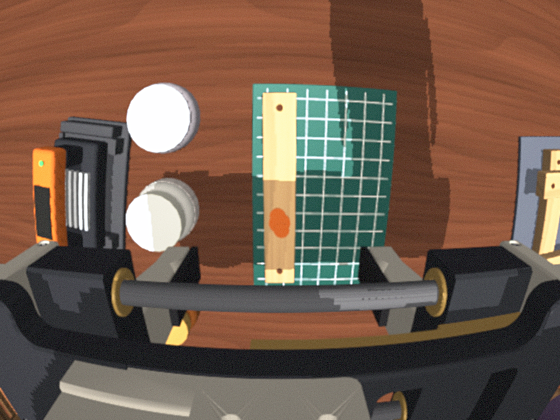

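```bash
python3 - <<'E'
from h import *
z=load('w5.npz')
f=lambda L:[(180+a/3-.4,40+b/3-.4) for a,b in L]
wrect('filled',z,f([(248,158),(350,158),(343,727),(256,728)]),.021)
a=wonz(z,*f([(298,203)])[0],.021)[:2];b=wonz(z,*f([(299,692)])[0],.021)[:2];d=(b-a)*1000;print(((a+b)*500).round(1),np.linalg.norm(d).round(1),np.degrees(np.arctan2(d[1],d[0])).round(2))
print(wonz(z,*f([(298,548)])[0],.021))
E
```

```text
filled [ 494.2 -155.7] len 199.0 wid 32.2 31.8 yaw 2.49
[ 494.1 -155.9] 169.6 2.55
[ 0.52405403 -0.15482821  0.021     ]
```

arm_command(
  targets=[
    [[0, 0, 0], [0, 0, -40], 0],
    [[0, 0, 0], [0, 0, -45], 0],
    [[0, 0, 0], [0, 0, -40], 0],
    [[0, 0, 0], [0, 0, -27], 0],
    [[0, 0, 0], [0, 0, -15], 0],
    [[0, 0, 0], [0, 0, 0], 0],
    [[0, 0, 0], [0, 0, 0], 0.5],
    [[0, 0, 0], [0, 0, 0], 1],
  ],
)

```text
t: 10.95
eef_pos: [0.4959, -0.1556, 0.1892]
ee_rot: [-3.141, 0.003, -3.099]
force: [0.7, -1.0, 0.1]
width: 0.0769
```

arm_command(
  targets=[
    [[0, 0, 0], [0, 0, 0], 1],
    [[0, 0, 0], [0, 0, 0], 1],
    [[0, 0, 0], [0, 0, 0], 1],
    [[0, 0, 0], [0, 0, 0], 1],
    [[0, 0, 0], [0, 0, 0], 1],
    [[0, 0, 0], [0, 0, 0], 1],
  ],
)

```text
t: 11.55
eef_pos: [0.4951, -0.1557, 0.1877]
ee_rot: [-3.142, -0.0, -3.1]
force: [-0.8, 0.2, 2.3]
width: 0.0319
```

arm_command(
  targets=[
    [[0, 0, 0], [0, 0, 10], 1],
    [[0, 0, 0], [0, 0, 30], 1],
    [[0, 0, 0], [0, 0, 40], 1],
    [[0, 0, 0], [0, 5, 40], 1],
    [[0, 0, 0], [0, 20, 10], 1],
    [[0, 0, 0.01], [2, 35, 0], 1],
    [[0, 0, 0.01], [2, 40, 0], 1],
    [[0, 0, 0.01], [2, 40, 0], 1],
  ],
)

```text
t: 12.35
eef_pos: [0.5007, -0.0147, 0.3187]
ee_rot: [3.141, 0.001, -3.07]
force: [0.8, 0.0, -1.1]
width: 0.0322
```

arm_command(
  targets=[
    [[0, 0, 0.01], [3, 40, 0], 1],
    [[0, 0, 0.01], [3, 40, 0], 1],
    [[0, 0, 0.01], [3, 40, 0], 1],
    [[0, 0, 0.01], [2, 40, 0], 1],
    [[0, 0, 0.01], [2, 35, 0], 1],
    [[0, 0, 0.01], [1.8, 22.5, 0], 1],
    [[0, 0, 0.007], [0, 10, 0], 1],
    [[0, 0, 0], [0, 0, 0], 1],
  ],
)

```text
t: 13.15
eef_pos: [0.5158, 0.2127, 0.3179]
ee_rot: [3.142, 0.0, -3.001]
force: [-0.5, -0.3, -1.1]
width: 0.0318
```

arm_command(
  targets=[
    [[0, 0, 0], [0, 0, 0], 1],
    [[0, 0, 0], [0, 0, 0], 1],
  ],
)

```text
t: 13.35
eef_pos: [0.5158, 0.2107, 0.3178]
ee_rot: [-3.142, -0.0, -3.004]
force: [0.1, -0.8, -0.8]
width: 0.0317
```

```bash
python3 - <<'E'
from wr import *
s,c=snap('w6')
z=load('w6.npz')
E
```

```text
w6 13.35 [0.5158 0.2107 0.3178] [-3.1415e+00 -2.0000e-04 -3.0039e+00] [ 0.13 -0.81 -0.77] 0.0317
```

View pics/w6.png

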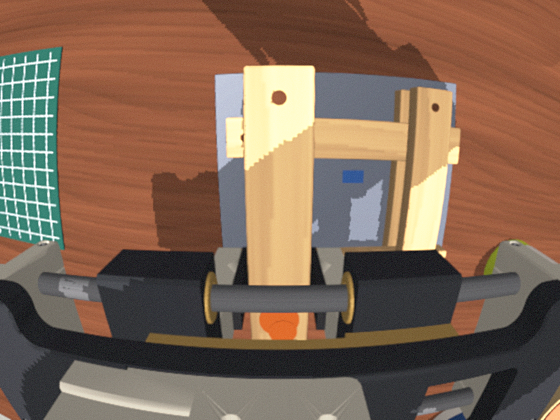

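arm_command(
  targets=[
    [[0, 0, 0], [0, 0.7, -20], 1],
    [[0, 0, 0], [0, 0, -30], 1],
    [[0, 0, 0], [0, 0, -22], 1],
    [[0, 0, 0], [0, 0, -11], 1],
    [[0, 0, 0], [0, 0, -5], 1],
    [[0, 0, 0], [0, 0, 0], 1],
    [[0, 0, 0], [0, 0, 0], 1],
  ],
)

```text
t: 14.1
eef_pos: [0.5163, 0.2126, 0.2306]
ee_rot: [3.141, 0.001, -3.003]
force: [-0.9, 0.0, 0.3]
width: 0.0314
```

arm_command(
  targets=[
    [[0, 0, 0], [0, 0, -1], 1],
    [[0, 0, 0], [0, 0, 0], 1],
  ],
)

```text
t: 14.3
eef_pos: [0.516, 0.2126, 0.2293]
ee_rot: [3.141, 0.001, -3.003]
force: [-0.8, -0.5, -0.2]
width: 0.032
```

arm_command(
  targets=[
    [[0, 0, 0], [0, 0, -0.7], 1],
    [[0, 0, 0], [0, 0, 0], 1],
  ],
)

```text
t: 14.5
eef_pos: [0.5159, 0.2125, 0.2281]
ee_rot: [3.141, 0.0, -3.003]
force: [0.2, 0.4, -0.4]
width: 0.0314
```

arm_command(
  targets=[
    [[0, 0, 0], [0, -0.7, -0.7], 1],
    [[0, 0, 0], [0, 0, 0], 1],
  ],
)

```text
t: 14.7
eef_pos: [0.5159, 0.2117, 0.2272]
ee_rot: [-3.142, -0.0, -3.003]
force: [0.4, 0.2, -0.6]
width: 0.0317
```

arm_command(
  targets=[
    [[0, 0, 0], [0, 0, -0.7], 1],
    [[0, 0, 0], [0, 0, 0], 1],
  ],
)

```text
t: 14.9
eef_pos: [0.516, 0.2118, 0.2267]
ee_rot: [-3.142, 0.0, -3.003]
force: [-0.7, -0.1, 2.0]
width: 0.0319
```

arm_command(
  targets=[
    [[0, 0, 0], [0, 0, -0.4], 1],
    [[0, 0, 0], [0, 0, 0], 1],
  ],
)

```text
t: 15.1
eef_pos: [0.5159, 0.2118, 0.2267]
ee_rot: [-3.142, 0.0, -3.003]
force: [-2.1, -1.0, 6.2]
width: 0.0319
```

arm_command(
  targets=[
    [[0, 0, 0], [0, 0, 0.4], 0.7],
    [[0, 0, 0], [0, 0, 0], 0.5],
    [[0, 0, 0], [0, 0, 0], 0.3],
    [[0, 0, 0], [0, 0, 0], 0.2],
    [[0, 0, 0], [0, 0, 0], 0.2],
    [[0, 0, 0], [0, 0, 0], 0.2],
  ],
)

```text
t: 15.7
eef_pos: [0.5159, 0.2118, 0.2265]
ee_rot: [-3.142, -0.0, -3.003]
force: [0.6, 0.9, -0.0]
width: 0.0657
```

arm_command(
  targets=[
    [[0, 0, 0], [0, 0, 15], 0.1],
    [[0, 0, 0], [0, 0, 35], 0],
    [[0, 0, 0], [0, 0, 45], 0],
    [[0, 0, 0], [0, 0, 45], 0],
    [[0, 0, 0], [0, 0, 30], 0],
    [[0, 0, 0], [0, 0, 0], 0],
    [[0, 0, 0], [0, 0, 0], 0],
  ],
)

```text
t: 16.4
eef_pos: [0.5158, 0.2117, 0.3971]
ee_rot: [3.14, 0.001, -3.003]
force: [-0.1, -0.0, -1.4]
width: 0.0876
```

```bash
python3 - <<'E'
from wr import *
s,c=snap('w7'); z=load('w7.npz'); crop(z,190,50,450,295,3,'w7a.png')
E
```

```text
w7 16.4 [0.5158 0.2117 0.3971] [ 3.1403e+00  1.2000e-03 -3.0030e+00] [-0.1  -0.02 -1.35] 0.0876
```

View pics/w7a.png

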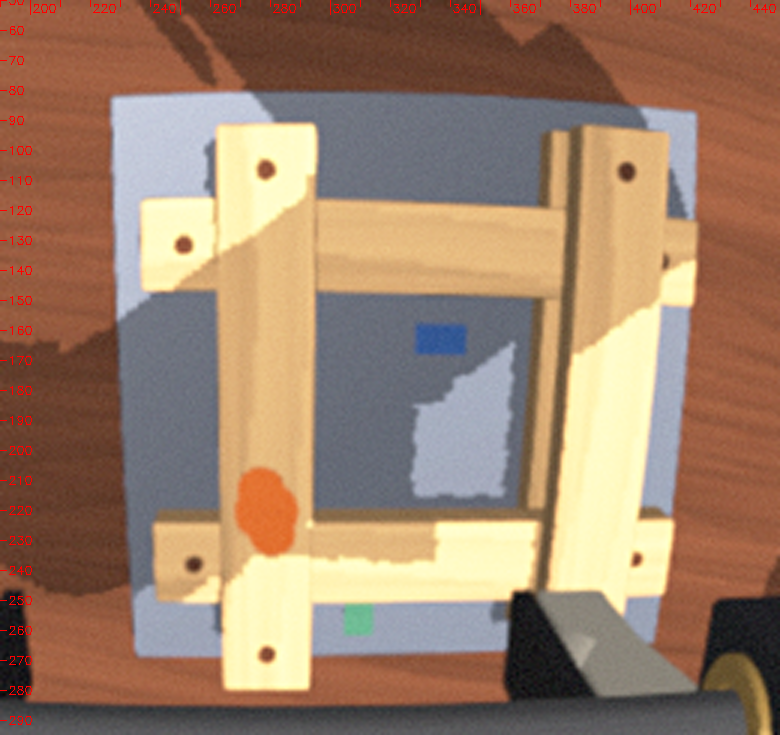

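```bash
python3 - <<'E'
from h import *
z=load('w7.npz')
f=lambda L:[(190+a/3-.4,50+b/3-.4) for a,b in L]
c=wrect('filled',z,f([(216,124),(315,124),(310,690),(223,689)]),.060)
wrect('cn',z,f([(141,198),(141,291),(693,304),(697,220)]),.042)
a=wonz(z,*f([(266,169)])[0],.06)[:2];b=wonz(z,*f([(267,654)])[0],.06)[:2];d=(b-a)*1000;print(((a+b)*500).round(1),np.linalg.norm(d).round(1),np.degrees(np.arctan2(d[1],d[0])).round(2))
print('patch',wonz(z,*f([(266,511)])[0],.060)); u=np.array([np.cos(.1385),np.sin(.1385)]); print((c+30*u).round(1))
E
```

```text
filled [515.2 211.5] len 199.6 wid 31.6 32.2 yaw 8.05
cn [448.6 259.5] len 199.3 wid 32.2 31.0 yaw -82.43
[515.1 211.6] 169.9 8.07
patch [0.54485776 0.21559988 0.06      ]
[544.9 215.6]
```

arm_command(
  targets=[
    [[0, 0, -0.02], [-1, -20, 0], 0],
    [[0, 0, -0.02], [-1, -40, 0], 0],
    [[0, 0, -0.02], [-1, -46, 0], 0],
    [[0, 0, -0.02], [-1, -46, 0], 0],
    [[0, 0, -0.02], [-1, -46, 0], 0],
    [[0, 0, -0.02], [-1, -46, 0], 0],
    [[0, 0, -0.02], [-1, -46, 0], 0],
    [[0, 0, -0.02], [-1, -46, 0], 0],
  ],
)

```text
t: 17.25
eef_pos: [0.5069, -0.1265, 0.3953]
ee_rot: [-3.141, -0.002, 3.119]
force: [0.6, 0.4, 0.6]
width: 0.0877
```

arm_command(
  targets=[
    [[0, 0, -0.02], [-2, -46, 0], 0],
    [[0, 0, -0.02], [-2, -46, 0], 0],
    [[0, 0, -0.02], [-2, -46, 0], 0],
    [[0, 0, -0.02], [-2, -46, 0], 0],
    [[0, 0, -0.02], [-2, -40, 0], 0],
    [[0, 0, -0.015], [-1, -22, 0], 0],
    [[0, 0, 0], [0, 0, 0], 0],
    [[0, 0, 0], [0, 0, 0], 0],
  ],
)

```text
t: 18.05
eef_pos: [0.4961, -0.3708, 0.3948]
ee_rot: [3.141, -0.003, 3.004]
force: [0.4, -0.7, 0.4]
width: 0.0876
```

```bash
python3 - <<'E'
from wr import *
s,c=snap('w8'); z=load('w8.npz'); crop(z,200,60,380,290,3,'w8a.png')
E
```

```text
w8 18.05 [ 0.4961 -0.3708  0.3948] [ 3.1407e+00 -2.9000e-03  3.0036e+00] [ 0.4  -0.72  0.37] 0.0876
```

View pics/w8a.png

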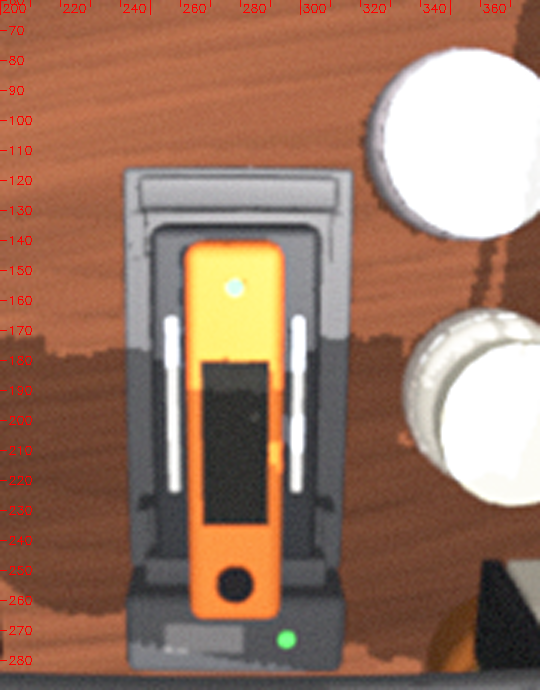

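View pics/w8.png

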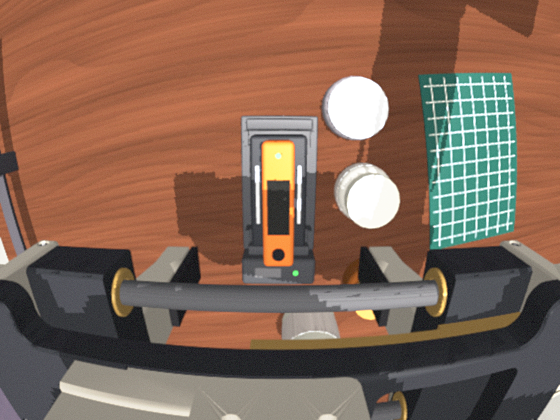

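```bash
python3 - <<'E'
from h import *
z=load('w8.npz')
f=lambda L:[(200+a/3-.4,60+b/3-.4) for a,b in L]
wrect('handle',z,f([(184,241),(284,241),(281,619),(190,619)]),.103)
wrect('dock',z,f([(124,171),(352,170),(343,668),(128,668)]),.03)
# head end robot-side at z=.051
print(wonz(z,*f([(236,226)])[0],.051)*1000)
C=None
# bottle
t=load('top0.npz');C=cloud(t)
s=C[140:175,395:430].reshape(-1,3)
for a,b in [(.03,.1),(.1,.16)]:
    m=s[(s[:,2]>a)&(s[:,2]<b)]; print(m.min(0).round(3),m.max(0).round(3))
E
```

```text
handle [ 496.5 -371.5] len 115.4 wid 27.8 28.3 yaw -7.7
dock [ 516.  -373.6] len 194.3 wid 79.9 87.0 yaw -8.17
[ 438.39495224 -363.09201784   51.        ]
[ 0.648 -0.389  0.03 ] [ 0.73  -0.299  0.1  ]
[ 0.661 -0.39   0.1  ] [ 0.729 -0.321  0.16 ]
```

arm_command(
  targets=[
    [[0, 0, 0.003], [0.4, -0.7, -30], 0],
    [[0, 0, 0], [0, 0, -40], 0],
    [[0, 0, 0], [0, 0, -35], 0],
    [[0, 0, 0], [0, 0, -25], 0],
    [[0, 0, 0], [0, 0, -15], 0],
    [[0, 0, 0], [0, 0, 0], 0],
    [[0, 0, 0], [0, 0, 0], 0.4],
    [[0, 0, 0], [0, 0, 0], 0.6],
  ],
  squeeze=45,
)

```text
t: 18.9
eef_pos: [0.4979, -0.3706, 0.253]
ee_rot: [-3.141, 0.002, 3.009]
force: [0.2, 0.2, -1.0]
width: 0.0767
```

arm_command(
  targets=[
    [[0, 0, 0], [0, 0, 0], 0.7],
    [[0, 0, 0], [0, 0, 0], 1],
    [[0, 0, 0], [0, 0, 0], 1],
    [[0, 0, 0], [0, 0, 0], 1],
    [[0, 0, 0], [0, 0, 0], 1],
    [[0, 0, 0], [0, 0, 0], 1],
    [[0, 0, 0], [0, 0, 0], 1],
  ],
)

```text
t: 19.6
eef_pos: [0.4973, -0.371, 0.2515]
ee_rot: [-3.141, -0.0, 3.008]
force: [0.2, -1.1, 0.3]
width: 0.0278
```

arm_command(
  targets=[
    [[0, 0, 0], [0, 0, 5], 1],
    [[0, 0, 0], [0, 0, 8], 1],
    [[0, 0, 0], [0, 0, 10], 1],
    [[0, 0, 0], [0, 0, 15], 1],
    [[0, 0, 0], [0, 0, 20], 1],
    [[0, 0, 0], [0, 0, 25], 1],
    [[0, 0, 0], [0, 0, 25], 1],
    [[0, 0, 0], [0, 0, 12], 1],
  ],
)

```text
t: 20.4
eef_pos: [0.4976, -0.3711, 0.3748]
ee_rot: [-3.14, 0.004, 3.009]
force: [0.3, -0.9, -4.2]
width: 0.0277
```

arm_command(
  targets=[
    [[0, 0, 0], [0, 0, 0], 1],
    [[0, 0, 0], [0, 0, 0], 1],
    [[0, 0, 0], [0, 0, 0], 1],
  ],
)

```text
t: 20.7
eef_pos: [0.4969, -0.3707, 0.3699]
ee_rot: [3.141, -0.002, 3.008]
force: [-0.7, 0.9, -4.9]
width: 0.0276
```

```bash
python3 - <<'E'
from wr import *
snap('w9'); snap('s9','scene')
print(get_state()['moment'])
E
```

```text
w9 20.7 [ 0.4969 -0.3707  0.3699] [ 3.1406e+00 -2.4000e-03  3.0081e+00] [-0.73  0.93 -4.87] 0.0276
s9 20.75 [ 0.497  -0.3707  0.37  ] [ 3.1407e+00 -2.5000e-03  3.0083e+00] [-0.31 -0.41 -4.16] 0.0279
[-0.04400988 -0.06460923  0.00156112]
```

View pics/w9.png

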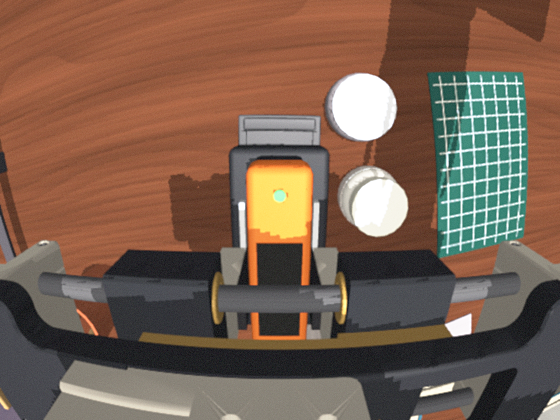

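View pics/s9.png

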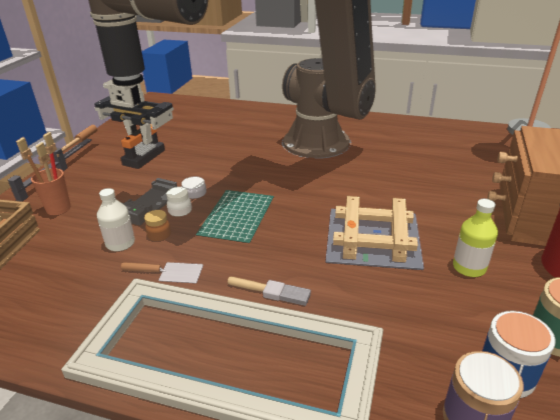

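```bash
python3 - <<'E'
from h import *
z=load('w9.npz'); crop(z,220,100,340,270,4,'w9a.png')
E
```

```text
(no output)
```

View pics/w9a.png

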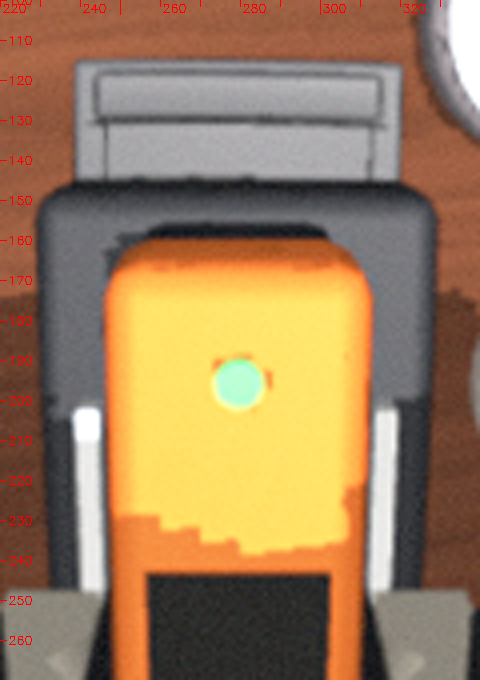

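```bash
python3 - <<'E'
from h import *
z8=load('w8.npz');z9=load('w9.npz')
f8=lambda a,b:(200+a/3-.4,60+b/3-.4); f9=lambda a,b:(220+a/4-.4,100+b/4-.4)
L8=wonz(z8,*f8(234,288),.103)[:2]*1000; c=np.array([496.5,-371.5]); u=np.array([np.cos(-.1344),np.sin(-.1344)]);n=np.array([-u[1],u[0]])
print('LED from centre',(L8-c)@u,(L8-c)@n)
for (a,b) in [(234,362),(234,524)]: 
    P=wonz(z8,*f8(a,b),.103)[:2]*1000; print((P-c)@u)
T=np.array([497.0,-370.7])
for (a,b) in [(239,384),(239,573)]:
    P=wonz(z9,*f9(a,b),.370-.1485)[:2]*1000; print('held rel TCP',(P-T)@u,(P-T)@n)
# head end corner at z underside+26
for h in (.026,.0):
    P=wonz(z9,*f9(236,186),.370-.2265+h)[:2]*1000; print('head end',(P-T)@u,(P-T)@n)
# depth of handle top along its length (tilt)
D=z9['d']
for v in (170,180,190,200,210,220,230): print(v,np.median(D[v-1:v+2,265:292]),end=' ')
K=z9['mtx'];R=Ro.from_euler('xyz',z9['orientation']).as_matrix()
print()
for (r0,r1,c0,c1) in [(172,240,255,303),(150,158,240,320)]:
    v,uu=np.mgrid[r0:r1,c0:c1]; a=np.stack([(uu-K[0,2])/K[0,0],(v-K[1,2])/K[1,1]],-1);t=np.linalg.norm(a,axis=-1,keepdims=True)
    d=np.concatenate([a/t*np.tan(t),np.ones_like(t)],-1)*D[r0:r1,c0:c1,None]; P=(d@R.T+z9['eye']).reshape(-1,3); P=P[np.abs(P[:,2]-np.median(P[:,2]))<.01]
    q=P[:,:2]-T/1000; A=np.c_[q@u,q@n,np.ones(len(q))]; s=np.linalg.lstsq(A,P[:,2],rcond=None)[0]; print(s, 'z at TCP',s[2],'median',np.median(P[:,2]))
E
```

```text
LED from centre -44.436526868351216 -0.06006111316103901
-23.233429616934416
25.920365100793152
held rel TCP -45.52214266499791 0.11666729126456565
held rel TCP -24.717797061502264 0.1587962106067237
head end -60.742957471330044 -0.15233654722644144
head end -58.24518844631849 -0.12009094173868551
170 0.13033764 180 0.13069527 190 0.13169202 200 0.13255456 210 0.13434653 220 0.13552496 230 0.1367392 
[-0.00401386  0.00051863  0.2214362 ] z at TCP 0.22143619545343665 median 0.22157148125860465
[ 0.8020131  -0.00739876  0.21550968] z at TCP 0.21550968136741938 median 0.1693194313068564
```

arm_command(
  targets=[
    [[0, 0, 0], [1, 10, 0], 1],
    [[0, 0, 0.01], [2, 20, 0], 1],
    [[0, 0, 0.02], [3, 30, 0], 1],
    [[0, 0, 0.02], [3, 38, 0], 1],
    [[0, 0, 0.02], [3, 40, 0], 1],
    [[0, 0, 0.02], [3, 40, 0], 1],
    [[0, 0, 0.02], [3, 40, 0], 1],
    [[0, 0, 0.02], [3, 40, 0], 1],
  ],
)

```text
t: 21.6
eef_pos: [0.5179, -0.111, 0.3714]
ee_rot: [3.142, -0.0, 3.139]
force: [0.5, 0.3, -4.3]
width: 0.028
```

arm_command(
  targets=[
    [[0, 0, 0.02], [3, 40, 0], 1],
    [[0, 0, 0.02], [3, 40, 0], 1],
    [[0, 0, 0.02], [3, 40, 0], 1],
    [[0, 0, 0.02], [3, 40, 0], 1],
    [[0, 0, 0.02], [3, 40, 0], 1],
    [[0, 0, 0.02], [3, 36, 0], 1],
    [[0, 0, 0.014], [3, 26, 0], 1],
    [[0, 0, 0.01], [3, 15, 0], 1],
  ],
)

```text
t: 22.4
eef_pos: [0.542, 0.1665, 0.3712]
ee_rot: [3.142, -0.0, -2.998]
force: [-0.9, -0.4, -4.0]
width: 0.0275
```

arm_command(
  targets=[
    [[0, 0, 0], [4, 8, 0], 1],
    [[0, 0, 0], [0, 3.5, 0], 1],
    [[0, 0, 0], [0, 0, 0], 1],
    [[0, 0, 0], [0, 0, 0], 1],
    [[0, 0, 0], [0, 0, 0], 1],
  ],
)

```text
t: 22.9
eef_pos: [0.5462, 0.1747, 0.3716]
ee_rot: [3.142, -0.0, -3.002]
force: [0.2, -0.1, -4.0]
width: 0.0274
```

```bash
python3 - <<'E'
from wr import *
s,c=snap('w10')
E
```

```text
w10 22.9 [0.5462 0.1747 0.3716] [ 3.1416 -0.     -3.0019] [ 0.2  -0.14 -4.  ] 0.0274
```

View pics/w10.png

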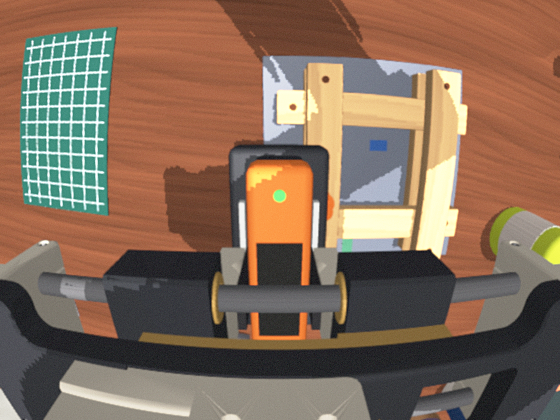

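arm_command(
  targets=[
    [[0, 0, 0], [0, 10, 0], 1],
    [[0, 0, 0], [0, 16, 0], 1],
    [[0, 0, 0], [-0.2, 11, 0], 1],
    [[0, 0, 0], [0, 4, 0], 1],
    [[0, 0, 0], [0, 0, 0], 1],
    [[0, 0, 0], [0, 0, 0], 1],
    [[0, 0, 0], [0, 0, 0], 1],
  ],
)

```text
t: 23.65
eef_pos: [0.5461, 0.2164, 0.3715]
ee_rot: [-3.141, -0.0, -3.001]
force: [0.1, -0.6, -3.8]
width: 0.0276
```

arm_command(
  targets=[
    [[0, 0, 0], [0, 0, -8], 1],
    [[0, 0, 0], [0, 0, -14], 1],
    [[0, 0, 0], [0, 0, -14], 1],
    [[0, 0, 0], [0, 0, -10], 1],
    [[0, 0, 0], [0, 0, -6], 1],
    [[0, 0, 0], [0, 0, -3], 1],
    [[0, 0, 0], [0, 0, 0], 1],
    [[0, 0, 0], [0, 0, 0], 1],
  ],
)

```text
t: 24.45
eef_pos: [0.5463, 0.2167, 0.317]
ee_rot: [3.141, 0.001, -3.001]
force: [0.6, -0.2, -5.1]
width: 0.0278
```

arm_command(
  targets=[
    [[0, 0, 0], [0, 0, 0], 1],
    [[0, 0, 0], [0, 0, 0], 1],
  ],
)

```text
t: 24.65
eef_pos: [0.5462, 0.2166, 0.317]
ee_rot: [3.141, 0.001, -3.001]
force: [0.4, -0.9, -4.3]
width: 0.0278
```

```bash
python3 - <<'E'
from wr import *
s,c=snap('w11'); snap('s11','scene'); snap('t11','top')
z=load('w11.npz'); crop(z,200,40,440,260,3,'w11a.png')
z=load('s11.npz'); crop(z,310,180,430,280,6,'s11a.png')
E
```

```text
w11 24.65 [0.5462 0.2166 0.317 ] [ 3.1412e+00  7.0000e-04 -3.0007e+00] [ 0.38 -0.93 -4.32] 0.0278
s11 24.7 [0.5462 0.2166 0.3169] [ 3.1413e+00  6.0000e-04 -3.0008e+00] [-0.31 -0.58 -4.97] 0.0274
t11 24.75 [0.5462 0.2166 0.3169] [ 3.1413e+00  5.0000e-04 -3.0008e+00] [ 0.89 -0.47 -4.71] 0.0277
```

View pics/w11a.png

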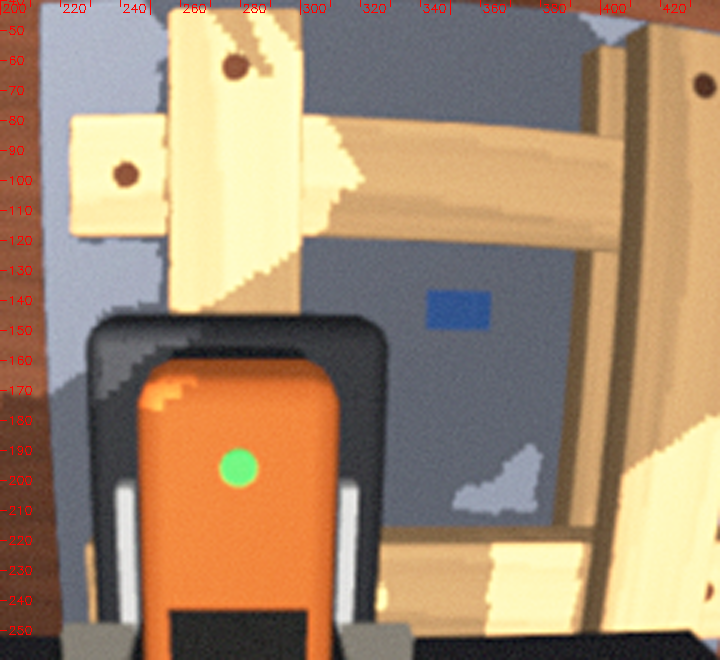

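View pics/s11a.png

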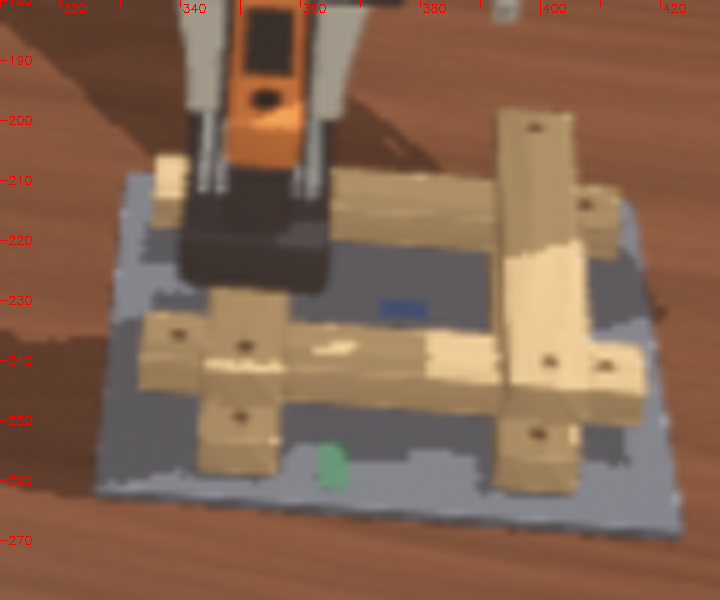

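arm_command(
  targets=[
    [[0, 0, 0], [-0.2, -0.8, -4], 1],
    [[0, 0, 0], [0, 0, -5], 1],
    [[0, 0, 0], [0, 0, -3], 1],
    [[0, 0, 0], [0, 0, -2], 1],
    [[0, 0, 0], [0, 0, -1.4], 1],
    [[0, 0, 0], [0, 0, 0], 1],
    [[0, 0, 0], [0, 0, 0], 1],
    [[0, 0, 0], [0, 0, 0], 1],
  ],
)

```text
t: 25.6
eef_pos: [0.546, 0.2158, 0.3013]
ee_rot: [3.141, 0.0, -3.001]
force: [-0.6, -1.4, -4.6]
width: 0.0276
```

```bash
python3 - <<'E'
from wr import *
s,c=snap('w12'); snap('s12','scene'); snap('t12','top')
z=load('w12.npz'); crop(z,200,20,440,260,3,'w12a.png')
z=load('s12.npz'); crop(z,310,180,430,280,6,'s12a.png')
E
```

```text
w12 25.6 [0.546  0.2158 0.3013] [ 3.1415e+00  2.0000e-04 -3.0008e+00] [-0.58 -1.37 -4.61] 0.0276
s12 25.65 [0.546  0.2158 0.3013] [ 3.1415e+00  3.0000e-04 -3.0008e+00] [-0.13  0.94 -3.54] 0.0278
t12 25.7 [0.5459 0.2158 0.3013] [ 3.1415e+00  2.0000e-04 -3.0008e+00] [-0.84  0.47 -3.87] 0.0277
```

View pics/w12a.png

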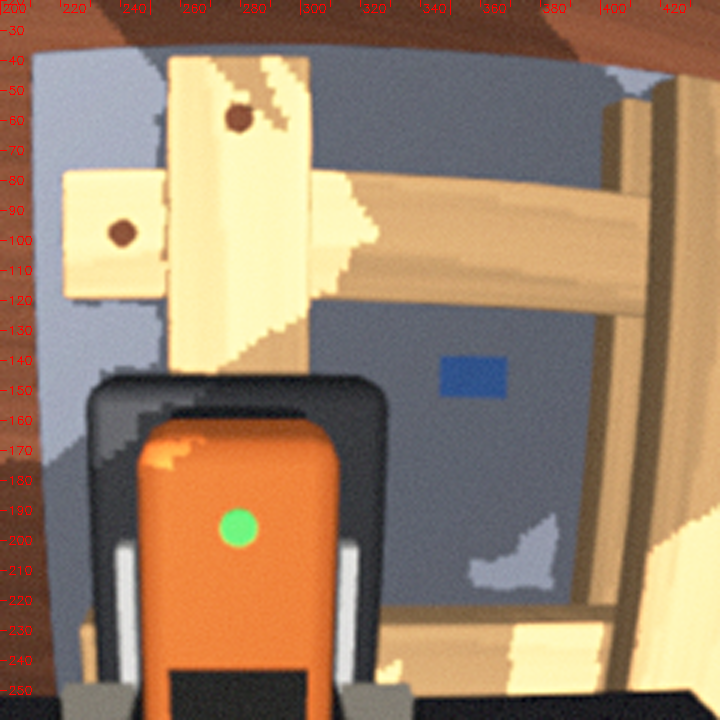

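View pics/s12a.png

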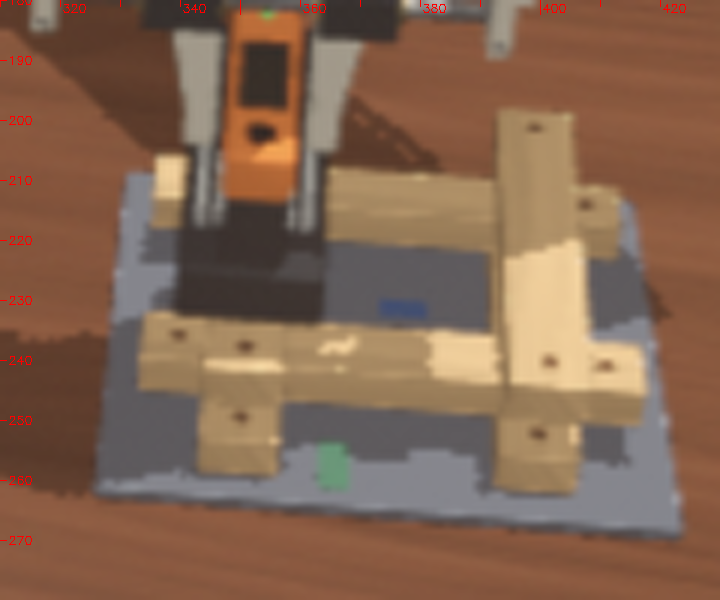

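View pics/t12.png

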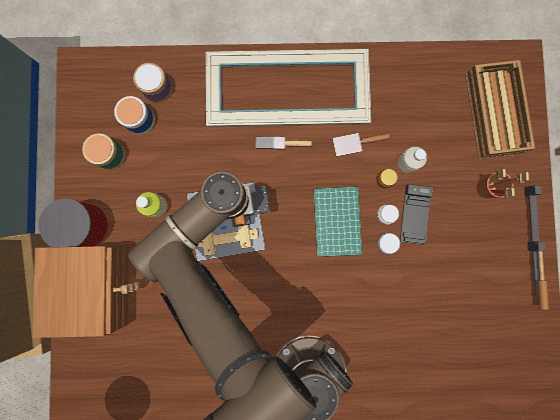

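View pics/s12.png

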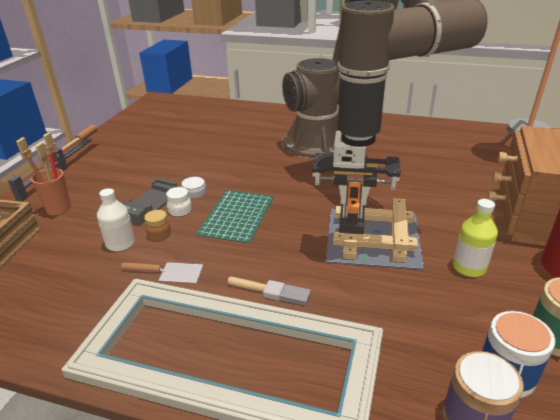

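```bash
python3 - <<'E'
from h import *
z=load('w12.npz'); f=lambda a,b:(200+a/3-.4,20+b/3-.4)
u=np.array([np.cos(.1407),np.sin(.1407)]);n=np.array([-u[1],u[0]])
H=wonz(z,*f(239,118),.06)[:2]*1000+115*u; L=wonz(z,*f(238.5,527),.3013-.1485)[:2]*1000+44.4*u
e=wonz(z,*f(238.5,57),.06)[:2]*1000+130*u
print(H,e,L,'err along/across',(L-H)@u,(L-H)@n)
E
```

```text
[545.06574129 215.82068574] [545.65903668 215.78377334] [545.15896569 215.60559332] err along/across 0.06213941441484883 -0.22604032808566643
```

Centred to within a fraction of a mm; the lamp is level and nothing has moved. Handing in.

```bash
python3 -c "
from station import *
s=get_state();print(s['t'],s['eef_pos'],s['qd'].round(3));print(job_done())"
```

```text
25.75 [0.54593381 0.21579581 0.30131771] [ 0.001 -0.001  0.     0.     0.001  0.001]
the job is handed in; nothing more can be done
None
```

Both slats are on the stack as the third layer and the arm is holding the lamp over the filler patch. I handed the job in at 25.75 s.

- **Slats:** The plain slat is above the bottom-left slat and the filled one above the bottom-right, patch facing up. By the wrist camera, each centre is within about 0.5 mm and 0.3° of the slat below it. The near cross slat stayed within about 0.5 mm of its first position. I did not measure the other stacked slats again afterwards.
- **Lamp:** I lifted it straight off its dock and carried it over the jars with its underside at about 143 mm. It is now still and level (about 0.2°), lengthwise along the slat. The window centre is about 0.3 mm from the patch centre by the camera. The underside is about 15 mm above the patch, worked out from the arm height and the known lamp and stack heights rather than measured directly.
- **Surroundings:** The last scene and top pictures show the jars, tin, bottles, brush and knife where they were at the start. I compared these by eye.

**Disagreements:** The top and wrist cameras disagreed by a constant offset of about 2 mm in x and in y, within their stated calibration. I used the wrist camera, since its reading matched the held slat. My first sideways move with the lamp was 40 mm short, and I corrected it while still high above the stack.

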